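Unlock the pot cover and dip the probe

TASK

Take a reading in the test pot with the dip probe: lift the cover's sprung plunger, swing the cover off the pot and let the plunger drop home in the second notch. Then take the probe from its fork, dip its tip into the pot for at least one second without touching the bottom, and hang it back in the fork, leaving the cover open and the other things alone.

Things in the scene. Friction and masses are not known exactly. Their poses are not given: they have to be found in the camera images.
- fixture: Test pot fixture, fixed: grey base plate 250 x 110 x 12 mm, a post, a level notched steel index plate (radius 83, top 94 mm up) and an open metal pot. Origin on the post's vertical pivot axis, at bench level; x points from post to pot (100 mm). Two 15 mm wide notches at radius 70 mm: one at -x (cover closed), one 1.30 rad on, counter-clockwise from above (cover open).
- pot_mouth (a point): Centre of the pot's rim, 92 mm above the bench, x, y and z as the fixture's. Pot: outer radius 36, inner radius 33, inner depth 75 mm.
- cover (a joint): Angle (rad) of the cover arm about the post, counter-clockwise from above: 0 = disc (84 mm wide, 95 to 101 mm up) over the pot, locked; 1.30 = swung clear, at the second notch; stops at -0.02 and 1.32. Arm: bar 24 mm wide, top at 109 mm, across the post; disc at +100 mm, plunger at -70 mm from the pivot. Light friction, stays where left.
- plunger (a joint): Height (m) by which the plunger is lifted against its spring: 0 = home, its pin 9 mm deep in a notch, locking the cover; about 0.009 = pin resting on the index plate between the notches; 0.020 = upper stop. Lifted by 10 mm or more the cover is free to turn. Spring 2.4 N at 0, 4.8 N at the stop, pulling down.
- knob (a point): Centre of the plunger's knob: a black upright round knob, 30 mm diameter and 30 mm high (15 mm above and below this point), 136 mm above the bench when home, 12 mm clear of the arm below; it rides on the arm, 70 mm from the pivot, on the side away from the cover disc.
- stand: Probe stand, fixed to the bench: white base plate 160 x 110 x 12 mm, a post and a flat steel fork that opens towards the stand's -x. Origin at bench level below the fork's seat. The slot is 20 mm wide, along x, from 30 mm in front of the seat to 22 mm behind it; prongs 14 mm wide, 8 mm thick. Nothing stands higher than the fork.
- fork_seat (a point): Where the probe hangs: middle of the slot, on the top face of the prongs, 130 mm above the bench; axes as the stand's.
- probe: Dip probe, loose, about 150 g, hanging upright in the fork. Origin at the centre of its collar's underside, z up along the handle. Collar 36 mm diameter, 8 mm thick (z 0 to 8 mm); handle square, 24 x 24 mm with sides along its x and y, z 8 to 84 mm; steel stem 10 mm diameter, 100 mm down from the origin.
- probe_tip (a point): Lower end of the probe's stem, 100 mm below the collar's underside.
- jar: Bystander: amber bottle 64 mm wide, 130 mm tall; origin under its centre.
- beaker: Bystander: clear plastic cup 84 mm wide, 100 mm tall; origin under its centre.
- spatula: Bystander: metal spatula lying flat along its x; origin under its middle.

How it is judged:
By the outcome, as a careful person would: the job done as asked, in the order asked, and still so for the second after the job is handed in, with the robot touching nothing.
It also fails if it takes over 64 s, if anything falls off the work surface, if the arm or the gripper's body presses on something with over 40 N, if the wrist force passes 120 N, or if a joint passes its speed limit or range.

ROBOT

A 6-joint arm with a two-finger parallel gripper is mounted at the origin on the work surface. World frame = base frame: x ahead of the robot, y to its left, z up, the work surface at z = 0. Lengths are in m, angles in rad, forces in N, time in s.
With the tool pointing down it reaches from about 0.35 to 0.975 m from the base axis. Payload 4.9 kg.
Tool frame: the origin (TCP) lies on the centre line of the jaws, within the pads' length; the fingertips stand manip.tcp_to_tips ahead of it and the grasp point (between the pads) is the TCP (manip.tcp_to_tips is the distance from the TCP to the fingertips, in m); y points along the fingers, z is the direction in which the jaws open and shut, and the axes are right-handed (so a half turn about y gives the same grasp; the last joint's range is limited). The gripper opens to 85 mm and grips with 20 to 120 N. Pads are 22 mm wide; open, the fingers measure 114 mm over their backs; the gripper's body (76 mm by 85 mm) begins 54 mm behind the grasp point. The pads swing forward as they close: fully open they stand 13 mm farther back than shut.
Start: joints at [-1.426, 0.053, 1.613, -0, 1.476, -0.119], TCP at [0.163, -0.603, 0.224] pointing down, gripper open.
Joint ranges: [-3.01, 3.01], [-1.01, 2.22], [0.06, 2.58], [-1.02, 4.17], [0.09, 2.62], [-3.14, 3.14]. Speed limits (rad/s): [2.57, 2.57, 3.14, 3.14, 3.14, 3.14].

INTERFACE

Orientations are given as a unit quaternion [w, x, y, z].
In Python, from plant import manip gives the robot as it stands.
- The arm moves only by the tool apply_moves, never from a script. Its argument "moves" is a list of rows, each a list of 7 numbers: the gripper's target within -1 to 1 (shut at 1, half-way at 0, fully open at -1), then the shift along the tool's x, y, z in mm, then the turn, a rotation vector about the tool's x, y, z in degrees. A call has 1 to 20 rows; each row shifts and turns the commanded pose from where the row before left it, along the tool's axes as they then stand; what a row does not reach is not made up. A row lasts 1/10 s, in which the tool goes at most 50 mm and 8.59 degrees, less where a joint would pass 70% of its speed; a pose out of reach is approached as far as the arm can. A call with a gripper value outside its range is refused whole. The fingers move at their own pace and stop on an object; the grip force is fixed at half the most. Time passes only in rows, so rows that do not move let the fingers close. It gives the time, the measured TCP pose, the force and the opening at its end, in the units of the state.
- manip.state(): the state, without advancing time (a new reading comes with each control period).
- manip.grab_frame(name): name is "scene" or "top"; returns the picture (420x560x3 uint8, blue, green, red); there is no depth.
- manip.calibration(name): a dict with "mtx" (3x3 intrinsics, pixels), "T" (4x4, takes a point from camera to world coordinates). Camera axes: x right, y down, z forward; pixel columns grow to the right and rows downward; lengths in m; the calibration is good to about 2 mm. A picture is of the moment at which its call begins. calibration takes no time and is no camera call.
- manip.job_done(): hands the job in, once; it reports no verdict.
The state is a dict: "time": time; "joint_pos": joint angles; "joint_vel": joint speeds; "joint_efforts": joint torques, N m; "tool_pos": TCP position; "tool_rot": TCP orientation; "contact_force": force on the tool from outside, world axes, zero at the start; "ft_torque": the same for the moment, N m; "gripper_width": opening from 0.0 (shut) to 1.0 (fully open).
Only numpy, scipy, OpenCV 4.12 (cv2) and the standard library are available. Lean on these libraries where they do the work, as an engineer would, in place of code of your own. Each camera call takes 0.05 s, during which the arm holds its last target. There are 200 camera calls.

## Working session

There is one attempt and no reset: what is moved stays moved. The work goes in short steps, Python scripts to look and compute and a tool call to move; the robot and the scene stay as the last step left them, time stands still between calls to the robot, and variables do not carry over. Pictures are saved under pics/ and viewed, about 8 in all and at most 12, crops included, and the job is handed in when it is done.

Besides the shell and the picture viewer there is one more tool, called after ">>>" by a JSON object that holds its "api" and its "payload", one argument or row to a line. apply_moves: Moves the arm, as the interface text tells. Its arguments: {"type":"object","properties":{"moves":{"type":"array","items":{"type":"array","items":{"type":"number"}}}},"required":["moves"]}

```bash
mkdir -p pics; ls; python3 - <<'E'
from plant import manip
import cv2,numpy as np
np.set_printoptions(precision=4,suppress=True)
print(manip.state(), manip.tcp_to_tips)
for n in("scene","top"):
    c=manip.calibration(n);print(n,c["mtx"],c["T"])
    cv2.imwrite(f"pics/{n}0.png",manip.grab_frame(n))
E
```

```text
pics
{'time': 0.0, 'joint_pos': array([-1.426 ,  0.0534,  1.6143, -0.    ,  1.476 , -0.119 ]), 'joint_vel': array([0.0003, 0.0001, 0.0011, 0.0002, 0.001 , 0.0007]), 'joint_efforts': array([ -0.0003, -39.3687, -37.0173,  -0.0001,   0.007 ,  -0.    ]), 'tool_pos': array([ 0.1629, -0.6027,  0.2222]), 'tool_rot': array([ 0.093 , -0.093 ,  0.7017, -0.7002]), 'contact_force': array([-0.7246,  0.2913,  0.6459]), 'ft_torque': array([ 0.0046,  0.0423, -0.0232]), 'gripper_width': 1.0008771931634532} 0.019
scene [[424.5837   0.     277.1297]
 [  0.     424.5837 210.5188]
 [  0.       0.       1.    ]] [[-0.8329  0.362  -0.4187  1.0198]
 [ 0.5534  0.5314 -0.6414  0.7552]
 [-0.0097 -0.7659 -0.6429  0.816 ]
 [ 0.      0.      0.      1.    ]]
top [[483.6509   0.     272.2839]
 [  0.     483.6509 211.5754]
 [  0.       0.       1.    ]] [[ 0.0228 -0.9909  0.1328  0.3456]
 [-0.9997 -0.0222  0.0065  0.0028]
 [-0.0035 -0.1329 -0.9911  1.5707]
 [ 0.      0.      0.      1.    ]]
```

View pics/scene0.png

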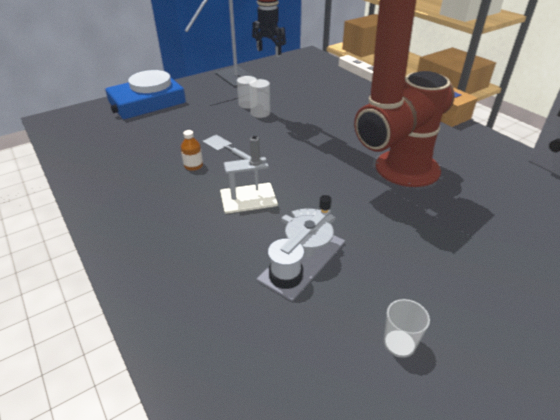

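View pics/top0.png

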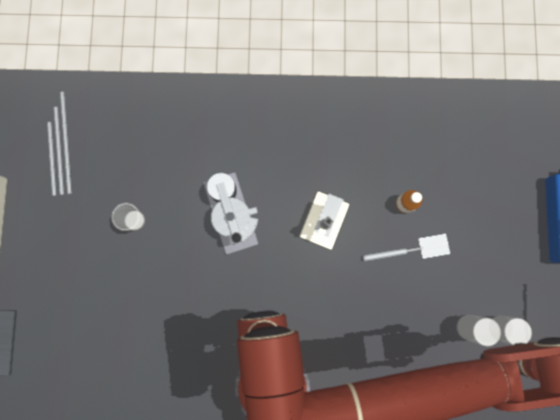

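The scene view shows the fixture (pot ~(286,258), knob ~(325,203)) and the stand with the probe (~(255,150)). The top view shows the disc at (221,186), pivot at (230,217), knob at (236,237) and the probe at about (326,223). I'll enlarge these areas before measuring.

```bash
python3 - <<'E'
import cv2,numpy as np
t=cv2.imread("pics/top0.png");s=cv2.imread("pics/scene0.png")
f=lambda im,x,y,w,h,W,H:cv2.resize(im[y:y+h,x:x+w],(W,H),interpolation=cv2.INTER_CUBIC)
a=f(t,195,160,80,100,400,500)      # x5
b=f(t,290,180,70,80,350,400)       # x5
c=f(s,210,130,140,170,420,510)  #x3
cv2.imwrite("pics/crop1.png",np.hstack([np.vstack([a,np.zeros((10,400,3),np.uint8)]),cv2.copyMakeBorder(b,0,110,0,0,0)])) 
cv2.imwrite("pics/crop2.png",f(s,210,130,140,170,494,600))
E
```

```text
(no output)
```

View pics/crop1.png

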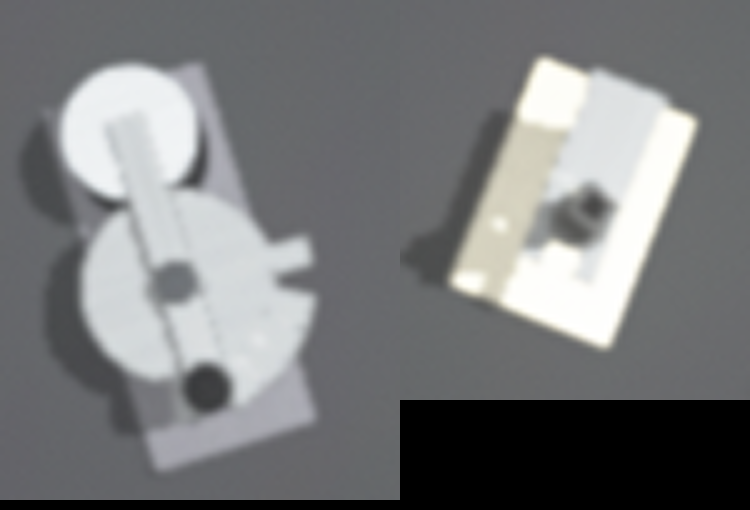

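View pics/crop2.png

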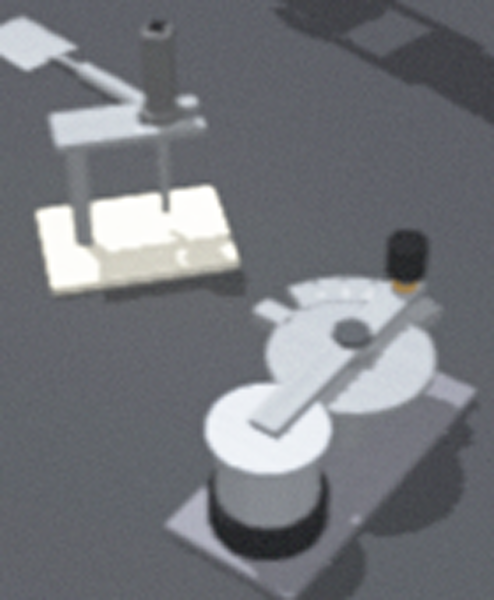

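The crops show the knob at (236.4,237.6), disc at (221,186), second notch to the right of the pivot (world −y side), fork opening towards lower left, and handle top at about (329,220). Now rays.

```bash
cat > h.py <<'E'
import numpy as np,cv2
from plant import manip
np.set_printoptions(precision=4,suppress=True)
C={n:manip.calibration(n) for n in("scene","top")}
def ray(n,p):
    c=C[n];d=c["T"][:3,:3]@np.linalg.solve(c["mtx"],[p[0],p[1],1.]);return c["T"][:3,3],d
def onz(n,p,z):
    o,d=ray(n,p);return o+d*(z-o[2])/d[2]
def tri(p,q):
    o,d=ray("top",p);a,b=ray("scene",q)
    s,t=np.linalg.lstsq(np.c_[d,-b],a-o,rcond=None)[0];u,v=o+s*d,a+t*b
    return (u+v)/2,np.linalg.norm(u-v)
def proj(n,P):
    c=C[n];T=np.linalg.inv(c["T"]);q=c["mtx"]@(T[:3,:3]@P+T[:3,3]);return q[:2]/q[2]
E
python3 - <<'E'
from h import *
t=lambda x,y:np.array([195+x/5,160+y/5]);b=lambda x,y:np.array([290+(x-400)/5,180+y/5]);s=lambda x,y:np.array([210+x/3.529,130+y/3.529])
print("knob top",onz("top",t(207,388),.149), "scene knob mid",onz("scene",s(407,256),.136))
print("tri knob",tri(t(207,388),s(407,243)))
print("disc",onz("top",t(130,131),.101),onz("scene",s(268,428),.101))
print("hub",onz("top",t(174,283),.115),tri(t(174,283),s(352,333)))
print("base bottom edge, corners", [onz("top",t(*p),.012) for p in((315,418),(158,470),(203,63))])
print("scene base", [onz("scene",s(*p),.012)for p in((475,390),(168,523),(290,598))])
c=[onz("top",b(*p),.012) for p in((545,57),(697,118),(607,349),(450,285))]
print("stand",np.array(c),np.mean(c,0),[np.arctan2(*(c[1]-c[2])[1::-1]),np.arctan2(*(c[0]-c[3])[1::-1])])
c=[onz("scene",s(*p),.012) for p in((36,210),(213,187),(240,263),(55,287))]
print("standS",np.array(c),np.mean(c,0))
print("handle",tri(b(597,200),s(157,27)),onz("top",b(597,200),.214),onz("scene",s(157,27),.214))
print("stem scene at z.06..",onz("scene",s(166,207),.03),"fork end",[onz("scene",s(*p),.13)for p in((205,124),(182,97),(50,118),(60,140))])
print("fork top",[onz("top",b(*p),.13)for p in((592,68),(668,100),(592,282))])
E
```

```text
knob top [0.4563 0.116  0.149 ] scene knob mid [0.4581 0.1196 0.136 ]
tri knob (array([0.4565, 0.1164, 0.1452]), np.float64(0.0002666061561558089))
disc [0.618  0.1726 0.101 ] [0.6195 0.1776 0.101 ]
hub [0.5223 0.1408 0.115 ] (array([0.5228, 0.1413, 0.1103]), np.float64(0.00013344935946736622))
base bottom edge, corners [array([0.4492, 0.0567, 0.012 ]), array([0.4135, 0.1567, 0.012 ]), array([0.6809, 0.1366, 0.012 ])]
scene base [array([0.415 , 0.1614, 0.012 ]), array([0.6805, 0.143 , 0.012 ]), array([0.6473, 0.2445, 0.012 ])]
stand [[ 0.6243 -0.1381  0.012 ]
 [ 0.5862 -0.2375  0.012 ]
 [ 0.4346 -0.1799  0.012 ]
 [ 0.4736 -0.0783  0.012 ]] [ 0.5297 -0.1585  0.012 ] [np.float64(-0.3631237662486419), np.float64(-0.37772672456469775)]
standS [[ 0.587  -0.2328  0.012 ]
 [ 0.4384 -0.1729  0.012 ]
 [ 0.4786 -0.0687  0.012 ]
 [ 0.6237 -0.1293  0.012 ]] [ 0.5319 -0.1509  0.012 ]
handle (array([ 0.5051, -0.1488,  0.2113]), np.float64(0.005232544124000586)) [ 0.5069 -0.15    0.214 ] [ 0.5056 -0.1427  0.214 ]
stem scene at z.06.. [ 0.5011 -0.1506  0.03  ] fork end [array([ 0.482 , -0.1132,  0.13  ]), array([ 0.4762, -0.158 ,  0.13  ]), array([ 0.5825, -0.1927,  0.13  ]), array([ 0.5909, -0.16  ,  0.13  ])]
fork top [array([ 0.5971, -0.1559,  0.13  ]), array([ 0.5785, -0.2018,  0.13  ]), array([ 0.4676, -0.1569,  0.13  ])]
```

```bash
cat >> h.py <<'E'
from scipy.spatial.transform import Rotation as R
def pose():
    s=manip.state();q=s["tool_rot"];return s["tool_pos"],R.from_quat([q[1],q[2],q[3],q[0]]),s
def goto(P,jaw=None):
    "tool-frame shift (mm) to P and turn (deg) to point down with jaw (z) axis at world angle jaw"
    p,r,s=pose();print("shift mm",r.inv().apply(np.array(P)-p)*1000)
    if jaw is not None:
        for a in(jaw,jaw+np.pi):
            z=np.array([np.cos(a),np.sin(a),0]);y=np.array([0,0,-1.])
            t=R.from_matrix(np.c_[np.cross(y,z),y,z]);print("turn deg for jaw %.3f"%a,np.degrees((r.inv()*t).as_rotvec()))
E
python3 - <<'E'
from h import *
p,r,s=pose();print(r.as_matrix())
goto([.42,-.28,.31]);goto([.457,.118,.31],np.arctan2(-.943,.333))
E
```

```text
[[-0.9654 -0.0002  0.2607]
 [-0.2607  0.0018 -0.9654]
 [-0.0003 -1.     -0.0018]]
shift mm [-332.4201  -87.0617 -244.7759]
shift mm [-471.9072  -86.3362 -619.3634]
turn deg for jaw -1.231 [ 0.105  -4.3367 -0.0184]
turn deg for jaw 1.910 [  0.0282 175.6632   0.161 ]
```

>>> {"api": "apply_moves", "payload": {
  "moves": [
    [-1,0,-43,0,0,0,0],
    [-1,0,-43,0,0,0,0],
    [-1,-37,0,-27,0,0,0],
    [-1,-37,0,-27,0,0,0],
    [-1,-37,0,-27,0,0,0],
    [-1,-37,0,-27,0,0,0],
    [-1,-37,0,-27,0,0,0],
    [-1,-37,0,-27,0,0,0],
    [-1,-37,0,-27,0,0,0],
    [-1,-37,0,-27,0,0,0],
    [-1,-37,0,-29,0,0,0]
  ]
}}

```text
time: 1.2
tool_pos: [0.4212, -0.2783, 0.309]
tool_rot: [0.093, -0.093, 0.701, -0.701]
contact_force: [0.7, 0.3, 0.1]
gripper_width: 1.002
```

>>> {"api": "apply_moves", "payload": {
  "moves": [
    [-1,-14,0,-37,0,0,0],
    [-1,-14,0,-37,0,0,0],
    [-1,-14,0,-37,0,0,0],
    [-1,-14,0,-37,0,0,0],
    [-1,-14,0,-37,0,0,0],
    [-1,-14,0,-37,0,0,0],
    [-1,-14,0,-37,0,0,0],
    [-1,-14,0,-37,0,0,0],
    [-1,-14,0,-37,0,0,0],
    [-1,-14,0,-41,0,-4.3,0],
    [-1,0,0,0,0,0,0]
  ]
}}

```text
time: 2.3
tool_pos: [0.4575, 0.1215, 0.3088]
tool_rot: [0.121, -0.122, 0.697, -0.696]
contact_force: [0.2, -0.5, -0.9]
gripper_width: 1.0
```

```bash
python3 - <<'E'
from h import *
p,r,s=pose();print(s["joint_pos"],p)
goto([.457,.118,.146],-1.231)
E
```

```text
[ 0.1013 -0.3548  1.8376  0.0015  1.6601  1.3258] [0.4575 0.1215 0.3088]
shift mm [  1.5224 162.8228   3.4545]
turn deg for jaw -1.231 [0.1015 0.3837 0.0499]
turn deg for jaw 1.911 [   0.0781 -179.6162   -0.1592]
```

>>> {"api": "apply_moves", "payload": {
  "moves": [
    [-1,1.5,40,3.5,0,0,0],
    [-1,0,45,0,0,0,0],
    [-1,0,40,0,0,0,0],
    [-1,0,30,0,0,0,0],
    [-1,0,11,0,0,0,0],
    [-1,0,0,0,0,0,0]
  ]
}}

```text
time: 2.9
tool_pos: [0.4567, 0.1132, 0.1417]
tool_rot: [0.118, -0.12, 0.697, -0.697]
contact_force: [-0.1, 0.3, -0.0]
gripper_width: 1.0
```

```bash
python3 - <<'E'
from h import *
t=manip.grab_frame("top");s=manip.grab_frame("scene")
f=lambda im,x,y,w,h,k:cv2.resize(im[y:y+h,x:x+w],None,fx=k,fy=k,interpolation=cv2.INTER_CUBIC)
cv2.imwrite("pics/a1.png",f(s,250,110,130,130,4));p,r,st=pose();print(p,st["contact_force"],proj("scene",p))
E
```

```text
[0.459  0.1136 0.1452] [0.4011 0.5835 0.5   ] [323.8112 198.6288]
```

View pics/a1.png

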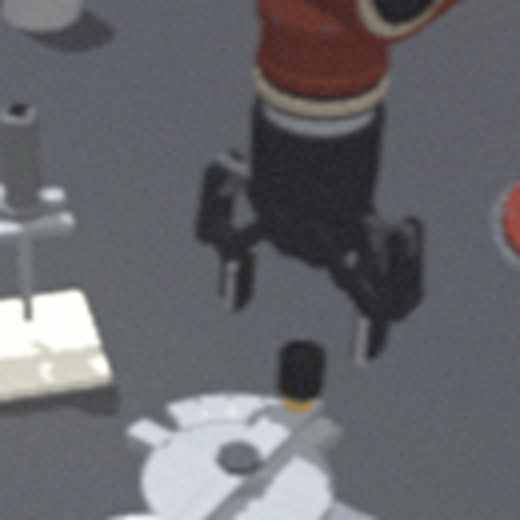

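```bash
python3 - <<'E'
from h import *
p,r,st=pose();j=r.as_matrix()[:,2];print(p,st["joint_pos"])
for z in(.139,.125,.15,.16):
  for k in(-.0425,.0425): print(z,k,(proj("scene",np.array([p[0],p[1],z])+k*j)-[250,110])*4)
for P in([.457,.118,.151],[.457,.118,.121],[.4563,.116,.151]):print("knob",(proj("scene",np.array(P))-[250,110])*4)
E
```

```text
[0.459  0.1136 0.1452] [ 0.085  -0.2649  2.0393 -0.0001  1.3648  1.3174]
0.139 -0.0425 [352.4072 387.2967]
0.139 0.0425 [238.9768 337.8126]
0.125 -0.0425 [350.5725 404.4273]
0.125 0.0425 [238.1271 354.7338]
0.15 -0.0425 [353.8706 373.6319]
0.15 0.0425 [239.6543 324.3221]
0.16 -0.0425 [355.2182 361.0493]
0.16 0.0425 [240.2778 311.9058]
knob [302.686  349.7528]
knob [299.7069 386.4399]
knob [301.5722 347.7472]
```

```bash
python3 - <<'E'
from h import *
t=manip.grab_frame("top");s=manip.grab_frame("scene")
f=lambda im,x,y,w,h,k:cv2.resize(im[y:y+h,x:x+w],None,fx=k,fy=k,interpolation=cv2.INTER_CUBIC)
cv2.imwrite("pics/a2.png",np.hstack([f(t,185,170,100,150,4),f(s,280,140,100,150,4)]));p,r,st=pose();print(p,st["contact_force"],proj("scene",p),proj("top",p),st["time"])
E
```

```text
[0.4596 0.1138 0.146 ] [-0.8042 -0.5774  0.4976] [323.7019 198.4714] [237.2784 236.6022] 3.1
```

View pics/a2.png

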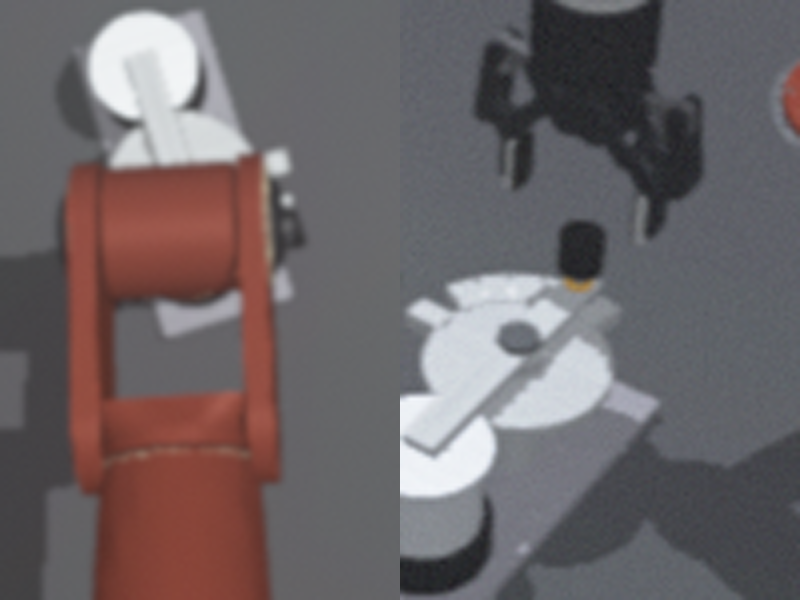

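The scene view shows the fingertips at ~(309,187) and (341,200), straddling the knob (325,202) but seemingly somewhat high. I'll close partly (~36 mm), then check.

>>> {"api": "apply_moves", "payload": {
  "moves": [
    [0.1,0,0,0,0,0,0],
    [0.1,0,0,0,0,0,0],
    [0.1,0,0,0,0,0,0],
    [0.1,0,0,0,0,0,0],
    [0.1,0,0,0,0,0,0],
    [0.1,0,0,0,0,0,0]
  ]
}}

```text
time: 3.7
tool_pos: [0.4579, 0.1138, 0.1435]
tool_rot: [0.119, -0.119, 0.697, -0.697]
contact_force: [0.2, -0.3, 0.1]
gripper_width: 0.447
```

```bash
python3 - <<'E'
from h import *
s=manip.grab_frame("scene")
cv2.imwrite("pics/a3.png",cv2.resize(s[150:230,280:370],None,fx=6,fy=6,interpolation=cv2.INTER_CUBIC));p,r,st=pose();print(p,st["contact_force"],st["gripper_width"],st["time"],(proj("scene",p-[0,0,.019])-[280,150])*6)
E
```

```text
[0.4579 0.1138 0.1434] [0.6819 0.2136 0.2755] 0.45114175300661175 3.75 [262.2797 329.0474]
```

View pics/a3.png

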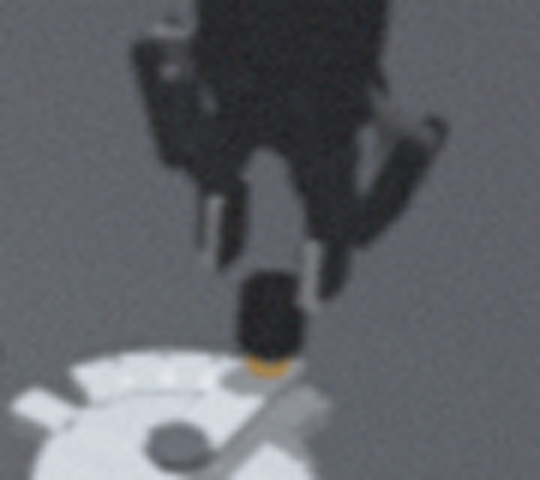

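```bash
python3 - <<'E'
from h import *
print("base origin",proj("scene",np.array([0,0,0.])),proj("top",np.zeros(3)))
p=np.array([.163,-.603,.224]);j=np.array([.2607,-.9654,0])
for z in(.218,.278):
  for k in(-.0425,.0425,-.057,.057):print(z,k,proj("scene",np.array([p[0],p[1],z])+k*j))
s=cv2.imread("pics/scene0.png");cv2.imwrite("pics/a4.png",np.hstack([cv2.resize(s[0:70,235:305],None,fx=6,fy=6,interpolation=cv2.INTER_CUBIC),cv2.resize(s[120:190,360:450],(380,420))]))
E
```

```text
base origin [407.028  167.4904] [272.4084 388.0209]
0.218 -0.0425 [277.043   62.2623]
0.218 0.0425 [260.4697  56.956 ]
0.218 -0.057 [279.9608  63.1964]
0.218 0.057 [257.7297  56.0788]
0.278 -0.0425 [276.8818  46.0274]
0.278 0.0425 [259.9126  41.0337]
0.278 -0.057 [279.8715  46.9072]
0.278 0.057 [257.1094  40.2087]
```

View pics/a4.png

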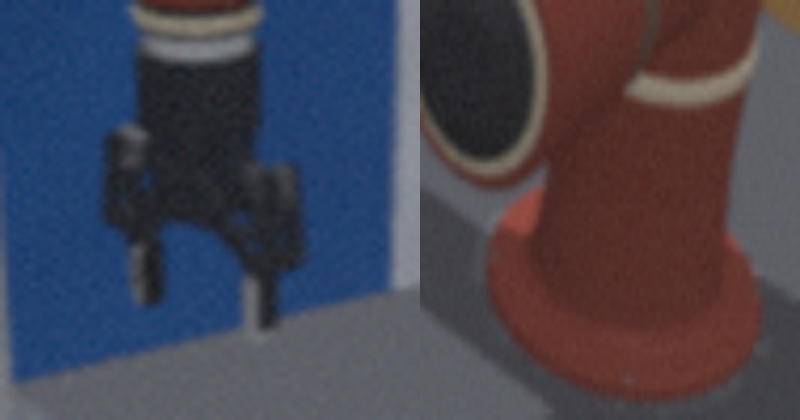

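The fingertips appear ~6 px higher than the TCP number implies, in the start picture too, so relative to the knob I need to go lower. I'll step down watching the force.

>>> {"api": "apply_moves", "payload": {
  "moves": [
    [-0.2,0,0,0,0,0,0],
    [-0.2,0,0,0,0,0,0],
    [-0.2,0,3,0,0,0,0],
    [-0.2,0,3,0,0,0,0],
    [-0.2,0,0,0,0,0,0]
  ]
}}

```text
time: 4.25
tool_pos: [0.4575, 0.1137, 0.1367]
tool_rot: [0.119, -0.12, 0.697, -0.697]
contact_force: [0.3, -0.1, 0.1]
gripper_width: 0.6
```

>>> {"api": "apply_moves", "payload": {
  "moves": [
    [0.1,0,0,0,0,0,0],
    [0.1,0,0,0,0,0,0],
    [0.1,0,0,0,0,0,0],
    [0.4,0,0,0,0,0,0],
    [0.4,0,0,0,0,0,0]
  ]
}}

```text
time: 4.75
tool_pos: [0.4578, 0.1145, 0.1381]
tool_rot: [0.119, -0.119, 0.698, -0.696]
contact_force: [-3.4, 3.8, 4.2]
gripper_width: 0.308
```

```bash
python3 - <<'E'
from h import *
s=manip.grab_frame("scene")
im=cv2.resize(s[150:230,290:360],None,fx=7,fy=7,interpolation=cv2.INTER_CUBIC)
im=cv2.convertScaleAbs(im,alpha=2.2)
cv2.imwrite("pics/a5.png",im);p,r,st=pose();print(p,st["contact_force"],st["gripper_width"])
E
```

```text
[0.4578 0.1145 0.1381] [-3.2331  4.3503  5.2692] 0.3122335123200137
```

View pics/a5.png

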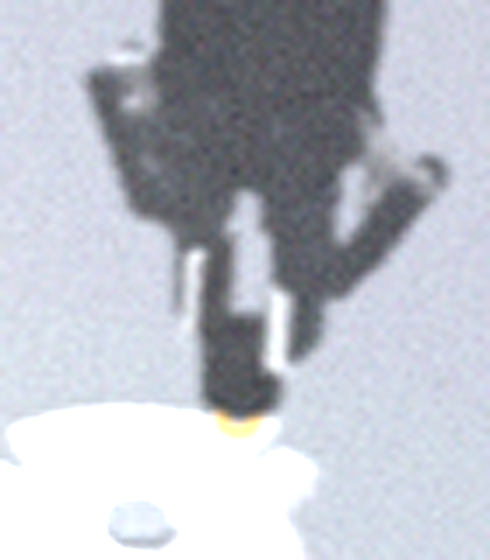

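Tips sit about level with the knob's top (knob top ~ (243,343), tips' middle ~ (235,346)), with an upward force; they seem to be pressing on the rim. Open, go lower, and close again.

>>> {"api": "apply_moves", "payload": {
  "moves": [
    [-0.2,0,0,0,0,0,0],
    [-0.3,0,0,0,0,0,0],
    [-0.3,0,0,0,0,0,0],
    [-0.3,0,3,0,0,0,0],
    [-0.3,0,4,0,0,0,0],
    [-0.3,0,3,0,0,0,0],
    [-0.3,0,0,0,0,0,0]
  ]
}}

```text
time: 5.5
tool_pos: [0.4574, 0.1136, 0.1266]
tool_rot: [0.119, -0.12, 0.697, -0.697]
contact_force: [-0.4, 0.2, 0.0]
gripper_width: 0.647
```

>>> {"api": "apply_moves", "payload": {
  "moves": [
    [0.1,0,0,0,0,0,0],
    [0.1,0,0,0,0,0,0],
    [0.2,0,0,0,0,0,0],
    [0.4,0,0,0,0,0,0],
    [0.4,0,0,0,0,0,0],
    [0.4,0,0,0,0,0,0]
  ]
}}

```text
time: 6.1
tool_pos: [0.4578, 0.1146, 0.1282]
tool_rot: [0.119, -0.119, 0.698, -0.696]
contact_force: [-3.2, 3.9, 5.1]
gripper_width: 0.327
```

Gripped (width stops at .327 with similar small force). Firm grip, then lift.

>>> {"api": "apply_moves", "payload": {
  "moves": [
    [1,0,0,0,0,0,0],
    [1,0,0,0,0,0,0],
    [1,0,0,0,0,0,0],
    [1,0,0,0,0,0,0]
  ]
}}

```text
time: 6.5
tool_pos: [0.4578, 0.1146, 0.1281]
tool_rot: [0.119, -0.119, 0.698, -0.696]
contact_force: [-3.3, 4.4, 4.7]
gripper_width: 0.323
```

>>> {"api": "apply_moves", "payload": {
  "moves": [
    [1,0,-3,0,0,0,0],
    [1,0,-3,0,0,0,0],
    [1,0,-3,0,0,0,0],
    [1,0,-3,0,0,0,0],
    [1,0,-3,0,0,0,0],
    [1,0,0,0,0,0,0]
  ]
}}

```text
time: 7.1
tool_pos: [0.4579, 0.1141, 0.1422]
tool_rot: [0.119, -0.119, 0.697, -0.697]
contact_force: [0.9, 5.4, -3.4]
gripper_width: 0.32
```

>>> {"api": "apply_moves", "payload": {
  "moves": [
    [1,-0.15,0,4.6,0,-3.725,0],
    [1,-0.15,0,4.6,0,-3.725,0],
    [1,-0.15,0,4.6,0,-3.725,0],
    [1,-0.15,0,4.6,0,-3.725,0],
    [1,-0.15,0,4.6,0,-3.725,0],
    [1,-0.15,0,4.6,0,-3.725,0],
    [1,-0.15,0,4.6,0,-3.725,0],
    [1,-0.15,0,4.6,0,-3.725,0],
    [1,0,0,0,0,0,0]
  ]
}}

```text
time: 8.0
tool_pos: [0.4794, 0.0846, 0.1424]
tool_rot: [0.296, -0.294, 0.643, -0.642]
contact_force: [3.8, 7.6, -5.6]
gripper_width: 0.321
```

>>> {"api": "apply_moves", "payload": {
  "moves": [
    [1,-0.4,0,4.6,0,-3.725,0],
    [1,-0.3,0,4.6,0,-3.725,0],
    [1,-0.2,0,4.6,0,-3.725,0],
    [1,-0.2,0,4.6,0,-3.725,0],
    [1,-0.2,0,4.6,0,-3.725,0],
    [1,-0.2,0,4.6,0,-3.725,0],
    [1,-0.2,0,4.6,0,-3.725,0],
    [1,-0.2,0,4.6,0,-3.725,0],
    [1,0,0,0,0,0,0]
  ]
}}

```text
time: 8.9
tool_pos: [0.5122, 0.0699, 0.1421]
tool_rot: [0.451, -0.449, 0.546, -0.545]
contact_force: [3.8, 10.0, -4.4]
gripper_width: 0.322
```

>>> {"api": "apply_moves", "payload": {
  "moves": [
    [1,-0.2,0,4.6,0,-3.725,0],
    [1,-0.2,0,4.6,0,-3.725,0],
    [1,-0.2,0,4.6,0,-3.725,0],
    [1,0,0,0,0,0,0],
    [1,0,0,0,0,0,0]
  ]
}}

```text
time: 9.4
tool_pos: [0.5256, 0.0689, 0.142]
tool_rot: [0.502, -0.5, 0.5, -0.499]
contact_force: [3.4, 9.2, -4.9]
gripper_width: 0.327
```

```bash
python3 - <<'E'
from h import *
p,r,s=pose();print(p,s["joint_pos"]);m=r.as_matrix();print(m[:,0],"jaw",np.degrees(np.arctan2(m[1,2],m[0,2])),"force in tool",r.inv().apply(s["contact_force"]),s["ft_torque"],s["time"])
E
```

```text
[0.5256 0.0689 0.142 ] [-0.0122 -0.1112  1.9125  0.0039  1.3397 -0.0158]
[ 0.0027 -1.     -0.0038] jaw 0.15525203510669133 force in tool [-9.1542  4.902   3.4667] [ 1.5098 -0.4862 -0.1807] 9.4
```

>>> {"api": "apply_moves", "payload": {
  "moves": [
    [1,-0.8,0,2.3,0,-1.9,0],
    [1,-0.8,0,2.3,0,-1.9,0],
    [1,0,0,0,0,0,0],
    [1,0,0,0,0,0,0]
  ]
}}

```text
time: 9.8
tool_pos: [0.5301, 0.0693, 0.1419]
tool_rot: [0.517, -0.517, 0.483, -0.482]
contact_force: [3.4, 4.4, -4.6]
gripper_width: 0.32
```

```bash
python3 - <<'E'
from h import *
p,r,s=pose();print(p);m=r.as_matrix();print("jaw",np.degrees(np.arctan2(m[1,2],m[0,2])),"force in tool",r.inv().apply(s["contact_force"]))
im=manip.grab_frame("top");print(s["time"])
cv2.imwrite("pics/t5.png",im)
g=cv2.cvtColor(im,cv2.COLOR_BGR2GRAY)
m=(g>225).astype(np.uint8);n,l,st,c=cv2.connectedComponentsWithStats(m)
for i in range(1,n):
    if 150<st[i,4]<3000 and c[i,1]>100:print(st[i],c[i],onz("top",c[i],.101))
E
```

```text
[0.5301 0.0693 0.1419]
jaw 3.9358617998448877 force in tool [-4.1164  4.6385  3.6406]
9.8
[ 310  192   39   57 1023] [329.1251 219.1163] [ 0.5231 -0.1619  0.101 ]
[420 234  29  24 514] [433.9475 245.6634] [ 0.4491 -0.4803  0.101 ]
[475 320  20  25 310] [483.3516 332.3419] [ 0.1956 -0.6209  0.101 ]
[506 320  24  24 449] [517.588  331.4855] [ 0.2004 -0.7222  0.101 ]
```

>>> {"api": "apply_moves", "payload": {
  "moves": [
    [1,0,3,0,0,0,0],
    [1,0,3,0,0,0,0],
    [1,0,2,0,0,0,0],
    [1,0,0,0,0,0,0],
    [1,0,0,0,0,0,0]
  ]
}}

```text
time: 10.35
tool_pos: [0.5301, 0.0693, 0.1342]
tool_rot: [0.517, -0.516, 0.483, -0.482]
contact_force: [2.7, 4.2, -3.7]
gripper_width: 0.323
```

Still only spring pull at ~6 mm lift, so the pin has entered the notch. Lower home and release.

>>> {"api": "apply_moves", "payload": {
  "moves": [
    [1,0,3,0,0,0,0],
    [1,0,3,0,0,0,0],
    [1,0,0,0,0,0,0],
    [1,0,0,0,0,0,0]
  ]
}}

```text
time: 10.75
tool_pos: [0.5301, 0.0693, 0.1284]
tool_rot: [0.517, -0.516, 0.483, -0.482]
contact_force: [2.2, 5.5, -3.0]
gripper_width: 0.319
```

>>> {"api": "apply_moves", "payload": {
  "moves": [
    [0.2,0,0,0,0,0,0],
    [0,0,0,0,0,0,0],
    [-0.5,0,0,0,0,0,0],
    [-0.5,0,0,0,0,0,0],
    [-0.5,0,0,0,0,0,0],
    [-0.5,0,-20,0,0,0,0],
    [-0.5,0,-40,0,0,0,0],
    [-0.5,0,-45,0,0,0,0],
    [-0.5,0,-45,0,0,0,0],
    [-0.5,0,0,0,0,0,0]
  ]
}}

```text
time: 11.75
tool_pos: [0.5333, 0.0688, 0.2875]
tool_rot: [0.52, -0.514, 0.478, -0.486]
contact_force: [-0.2, -0.6, 1.1]
gripper_width: 0.751
```

```bash
python3 - <<'E'
from h import *
p,r,s=pose();print(p,s["time"])
t=manip.grab_frame("top");sc=manip.grab_frame("scene")
cv2.imwrite("pics/sc6.png",sc);cv2.imwrite("pics/top6.png",t)
f=lambda im,x,y,w,h,k:cv2.resize(im[y:y+h,x:x+w],None,fx=k,fy=k,interpolation=cv2.INTER_CUBIC)
cv2.imwrite("pics/a6.png",np.hstack([f(sc,230,120,130,150,4),f(t,170,170,70,150,4)]))
# expected knob (home) for pivot estimate
for a in(1.30,):
  k=np.array([.523,.1413,0])+.070*np.array([np.cos(.34+np.pi+a),np.sin(.34+np.pi+a),0])
  for z in(.121,.151,.160):print(k,z,(proj("scene",k+[0,0,z])-[230,120])*4)
E
```

```text
[0.5333 0.0688 0.2875] 11.75
[0.5278 0.0715 0.    ] 0.121 [247.7829 347.8723]
[0.5278 0.0715 0.    ] 0.151 [248.3879 311.2174]
[0.5278 0.0715 0.    ] 0.16 [248.5737 299.9623]
```

View pics/a6.png

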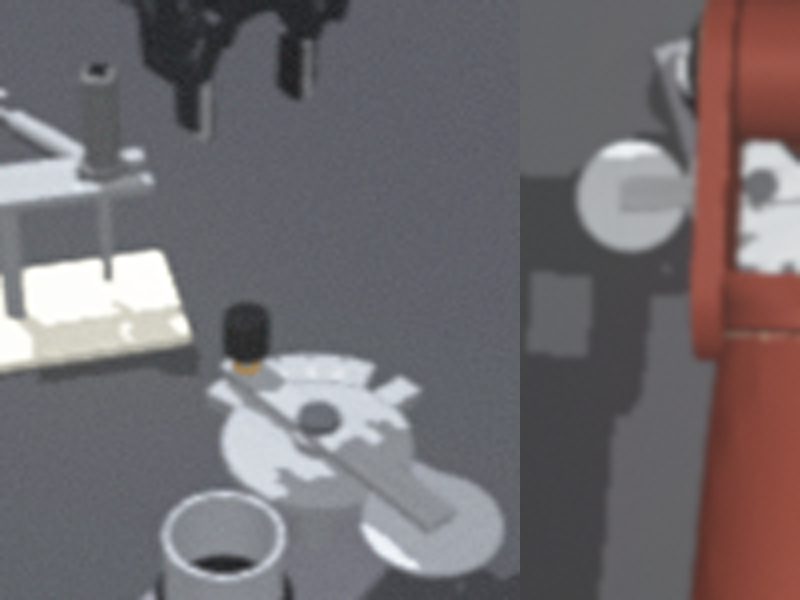

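The cover is open, with the knob top at about (246,312) in the crop. That matches the predicted home position (z .151, 311). Now the probe: measure handle centre and its width profile.

```bash
python3 - <<'E'
from h import *
s=cv2.cvtColor(cv2.imread("pics/sc6.png"),cv2.COLOR_BGR2GRAY);t=cv2.cvtColor(cv2.imread("pics/top0.png"),cv2.COLOR_BGR2GRAY)
print(s[134:168:2,244:266]);print(t[210:236,316:340])
P=np.array([.506,-.147,0])
for z in(.130,.138,.176,.214):print(z,proj("scene",P+[0,0,z]),proj("top",P+[0,0,z]))
E
```

```text
[[ 99  97 101  97  98  97  95  95  99 101  97 100  99 101  98  99  99 100
  100  97  95  81]
 [ 98 102 100  97  96  96 104 107  90  65  60  66  75  98 105 101  98  98
   99  97 100  88]
 [ 98  97 100  96  99 102 122 124  92  78  68  67  97 121 116 101  97  98
   98  99 100  99]
 [102  97 100 102 101 103 109 121 126 123 119 120 120 112  99  92  99  99
   98  98 100 100]
 [ 97 100  95  98  95  93  93  90  89  91  90  92  88  90  87  91  99 100
  100 100  98  98]
 [ 97  96 102 102  99  96  96  93  91  94  92  94  90  89  89  91  97  95
  100  98 100 100]
 [ 98 100  99  99  98  96  93  93  89  92  94  92  93  91  90  89  99  98
  101 101  99  97]
 [100 101  99 103  98  99  95  93  93  91  93  90  94  91  89  90 101  97
  100  97 100 101]
 [ 99 100 100  98  96  99  97  92  92  93  93  91  92  92  90  91  99 100
   99 101  99  99]
 [135 109  97  99  97  96  93  93  90  92  95  90  90  93  91  86  94  97
   97 101 100 101]
 [206 199 178 143 114 103  98  91  91  91  93  91  90  93  88  90  96  98
  101  97  99  98]
 [183 198 208 211 208 188 152 109  88  95  93  91  96  93  87  89 100 111
  1
[... 2591 characters left out ...]
54 242 178]
 [231 229 243 253 254 254 254 254 254 247 229 225 228 232 243 251 253 254
  254 254 254 252 225 153]
 [245 241 247 253 254 254 254 254 253 248 234 228 229 236 247 253 254 254
  254 254 254 246 191 129]
 [252 251 252 253 254 254 254 253 251 243 232 228 230 239 250 253 254 254
  254 254 252 230 160 116]
 [254 253 253 254 254 254 253 252 245 234 228 228 232 243 252 253 254 254
  254 254 250 206 136 110]
 [254 254 254 254 254 253 253 252 245 236 230 227 235 248 253 254 254 254
  254 254 243 181 121 109]]
0.13 [254.8765 162.3737] [325.201  223.5276]
0.138 [254.7566 160.0567] [325.4829 223.2365]
0.176 [254.1732 148.7811] [326.8656 221.8086]
0.214 [253.5656 137.0389] [328.3246 220.302 ]
```

```bash
python3 - <<'E'
from h import *
p,r,s=pose();print(p,s["joint_pos"],s["time"])
goto([.5055,-.1465,.285],np.radians(-21.2))
E
```

```text
[0.5307 0.0688 0.2804] [-0.01   -0.1936  1.7529 -0.0002  1.5786 -0.0796] 11.85
shift mm [213.0489  -4.5938 -40.0888]
turn deg for jaw -0.370 [-0.2099 25.1842 -0.0178]
turn deg for jaw 2.772 [  -0.0244 -154.8155    0.2883]
```

>>> {"api": "apply_moves", "payload": {
  "moves": [
    [-1,42.6,-1,-8,0,0,0],
    [-1,42.6,-1,-8,0,0,0],
    [-1,42.6,-1,-8,0,0,0],
    [-1,42.6,-1,-8,0,0,0],
    [-1,42.6,0,-8,0,0,0],
    [-1,0,0,0,0,8.4,0],
    [-1,0,0,0,0,8.4,0],
    [-1,0,0,0,0,8.4,0],
    [-1,0,0,0,0,0,0],
    [-1,0,0,0,0,0,0]
  ]
}}

```text
time: 12.85
tool_pos: [0.5042, -0.1461, 0.2808]
tool_rot: [0.4, -0.401, 0.584, -0.582]
contact_force: [0.1, -0.8, 0.0]
gripper_width: 1.003
```

```bash
python3 - <<'E'
from h import *
p,r,s=pose();print(p,s["joint_pos"],s["time"])
goto([.5055,-.1465,.172],np.radians(-21.2))
E
```

```text
[ 0.5042 -0.1461  0.2808] [-0.4238 -0.2145  1.7703 -0.      1.5886 -0.0566] 12.85
shift mm [ -0.0731 108.8146   1.6133]
turn deg for jaw -0.370 [ 0.1575  0.16   -0.0067]
turn deg for jaw 2.772 [  -0.0106 -179.8399   -0.2471]
```

>>> {"api": "apply_moves", "payload": {
  "moves": [
    [-1,0,30,1.5,0,0,0],
    [-1,0,35,0,0,0,0],
    [-1,0,28,0,0,0,0],
    [-1,0,14,0,0,0,0],
    [-1,0,0,0,0,0,0],
    [-1,0,0,0,0,0,0]
  ]
}}

```text
time: 13.45
tool_pos: [0.5067, -0.147, 0.1764]
tool_rot: [-0.4, 0.4, -0.583, 0.584]
contact_force: [0.4, 1.4, 0.5]
gripper_width: 1.004
```

>>> {"api": "apply_moves", "payload": {
  "moves": [
    [0,0,0,0,0,0,0],
    [0,0,0,0,0,0,0],
    [0.3,0,0,0,0,0,0],
    [0.3,0,0,0,0,0,0],
    [0.4,0,0,0,0,0,0],
    [0.4,0,0,0,0,0,0],
    [1,0,0,0,0,0,0],
    [1,0,0,0,0,0,0],
    [1,0,0,0,0,0,0],
    [1,0,0,0,0,0,0]
  ]
}}

```text
time: 14.45
tool_pos: [0.5064, -0.147, 0.1765]
tool_rot: [-0.4, 0.399, -0.583, 0.584]
contact_force: [-2.2, 0.9, 5.7]
gripper_width: 0.321
```

```bash
python3 - <<'E'
from h import *
p=np.array([.5307,.0688,.2804]) # settled pose around a6
for d in([0,0,0],[0,-.017,0],[0,0,.017],[0,.017,0]):
  for k in(-.036,.036):print(d,(proj("scene",p+d+[k,0,-.009])-[230,120])*4)
P,r,s=pose();print(P,s["gripper_width"],s["contact_force"],np.degrees(np.arctan2(r.as_matrix()[1,2],r.as_matrix()[0,2])))
sc=manip.grab_frame("scene");t=manip.grab_frame("top")
f=lambda im,x,y,w,h,k:cv2.convertScaleAbs(cv2.resize(im[y:y+h,x:x+w],None,fx=k,fy=k,interpolation=cv2.INTER_CUBIC),alpha=1.6)
cv2.imwrite("pics/a7.png",np.hstack([f(sc,220,85,70,110,5),f(t,290,180,70,110,5)]))
x,y,z=r.as_matrix().T
for k in(-.0135,.0135):
  for q in(-.011,.011):print(k,q,(proj("scene",P+k*z+q*x-[0,0,.011])-[220,85])*5)
E
```

```text
[0, 0, 0] [294.0078 130.5293]
[0, 0, 0] [193.3397 168.5758]
[0, -0.017, 0] [277.2338 117.9768]
[0, -0.017, 0] [177.1631 155.2228]
[0, 0, 0.017] [294.8812 105.8688]
[0, 0, 0.017] [193.1049 143.5772]
[0, 0.017, 0] [311.1477 143.3558]
[0, 0.017, 0] [209.8802 182.2293]
[ 0.5064 -0.147   0.1765] 0.3210505844425542 [-2.2219  0.8544  5.6725] -21.205457137693408
-0.0135 -0.011 [197.7854 342.0568]
-0.0135 0.011 [190.7663 321.9668]
0.0135 -0.011 [150.8761 347.9471]
0.0135 0.011 [144.4672 327.7067]
```

View pics/a7.png

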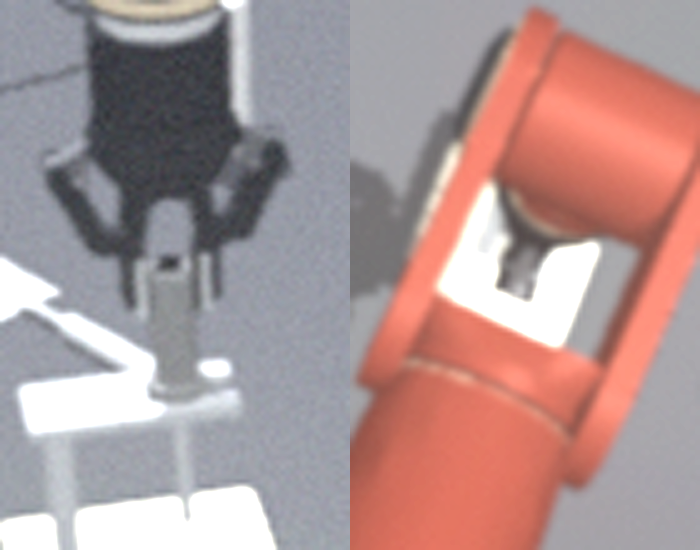

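The pads hold the upper ~30 mm of the handle (top at (168,262), tips at y≈312), well clear of collar and body. Lift straight up slowly first.

>>> {"api": "apply_moves", "payload": {
  "moves": [
    [1,0,-5,0,0,0,0],
    [1,0,-10,0,0,0,0],
    [1,0,-15,0,0,0,0],
    [1,0,-15,0,0,0,0],
    [1,0,-15,0,0,0,0],
    [1,0,-15,0,0,0,0],
    [1,0,-15,0,0,0,0],
    [1,0,-15,0,0,0,0],
    [1,0,-15,0,0,0,0],
    [1,0,-15,0,0,0,0],
    [1,0,-10,0,0,0,0],
    [1,0,-5,0,0,0,0],
    [1,0,0,0,0,0,0],
    [1,0,0,0,0,0,0]
  ]
}}

```text
time: 15.95
tool_pos: [0.506, -0.1468, 0.3247]
tool_rot: [0.399, -0.4, 0.584, -0.583]
contact_force: [-0.0, 0.2, -1.9]
gripper_width: 0.319
```

```bash
python3 - <<'E'
from h import *
p,r,s=pose();print(p,s["contact_force"],s["gripper_width"],s["time"])
sc=manip.grab_frame("scene");cv2.imwrite("pics/s8.png",sc)
tip0=p-np.array([0,0,.1465]);print("tip est",tip0,proj("scene",tip0),"collar",proj("scene",tip0+[0,0,.1]))
x,y=proj("scene",tip0).astype(int);g=cv2.cvtColor(sc,cv2.COLOR_BGR2GRAY);print(g[y-40:y+14:3,x-12:x+12])
# pot rim fit: bright rim in sc6
s6=cv2.imread("pics/sc6.png");g=cv2.cvtColor(s6,cv2.COLOR_BGR2GRAY)
for P in([.6173,.1746,.092],[.619,.1750,.092]):
    a=np.linspace(0,2*np.pi,8,endpoint=False);print("rim outer pred",[proj("scene",np.array(P)+.036*np.array([np.cos(k),np.sin(k),0])).round(1).tolist() for k in a])
goto([.6175,.175,.322])
E
```

```text
[ 0.506  -0.1468  0.3247] [-0.0216  0.187  -1.9482] 0.31934592033440307 15.95
tip est [ 0.506  -0.1468  0.1782] [254.1762 148.1361] collar [252.5194 116.0752]
[[ 96  91  91  97  94  94  89  87  88  87  85  84  89  85  87 100 120 127
  132 128 130 134 138 139]
 [ 98  94  94  96  93  88  87  88  88  88  90  88  86  84  89 100 124 129
  132 130 132 129 129 126]
 [ 93  94  97  98 117 135 128 108  93  89  87  87  89  87  90  98 101 106
  121 126 132 132 130 130]
 [ 96  95  96  95  93  89  90  87  89  93  91  91  92  89  88  85  85  96
  107 108 102 101  93  85]
 [ 92  96  94  96 100  95  95  95  97 101 109 117 118 109  99  92  91  82
   79  71  66  68  68  69]
 [ 94  96  97  97  95  98  96  95  96  99 108 114 117 107 100  95 100  98
   93  95  95  99  95  92]
 [ 98  99  95  97  98  98  97  97  96  96 103 117 115 111  95  97  96  96
   97  95  96 100  96  97]
 [ 96  96  95  97  96  95 100  95  96 100 107 114 120 113 103  97  96  97
   96  98  93  96  99  96]
 [ 97  98  97  99  97  99  95  98  93  98 104 113 121 112 105  97  95  98
   99  94  99  97  95  96]
 [ 97  98 100  94  98  96  97  9
[... 506 characters left out ...]
 102  97  97  95  97  99 100 100  97  99
   99  99  99  97  99 103]
 [206 203 181 148 125 106 100  98  95  97 101 100  98  99 101  99 100  98
   96  97 100  95 101 100]
 [148 168 181 193 202 206 202 186 160 129 109 101  98  99  96  97 100 105
  108 110 115 121 114 106]
 [121 135 150 167 178 192 203 208 211 212 213 205 202 205 210 209 205 206
  205 204 201 195 185 162]]
rim outer pred [[273.3, 259.0], [283.1, 263.8], [294.8, 262.1], [301.0, 254.9], [298.3, 246.8], [288.7, 242.4], [277.5, 244.0], [271.1, 250.8]]
rim outer pred [[272.7, 259.5], [282.6, 264.3], [294.3, 262.5], [300.5, 255.3], [297.8, 247.2], [288.2, 242.7], [277.1, 244.4], [270.6, 251.2]]
shift mm [-340.324     2.5063  -12.3867]
```

Probe held, weight −1.9 N, tip seen at (255,148) as predicted. Carry to the pot.

>>> {"api": "apply_moves", "payload": {
  "moves": [
    [1,-15,-2,-1,0,0,0],
    [1,-30,-2,-1,0,0,0],
    [1,-35,-2,-1,0,0,0],
    [1,-35,0,-1,0,0,0],
    [1,-35,0,-1,0,0,0],
    [1,-35,0,-1,0,0,0],
    [1,-35,0,-1,0,0,0],
    [1,-35,0,-1,0,0,0],
    [1,-35,0,-2,0,0,0],
    [1,-30,0,-1,0,0,0],
    [1,-20,0,-1,0,0,0],
    [1,0,0,0,0,0,0],
    [1,0,0,0,0,0,0],
    [1,0,0,0,0,0,0]
  ]
}}

```text
time: 17.4
tool_pos: [0.6179, 0.1737, 0.3315]
tool_rot: [-0.399, 0.399, -0.584, 0.584]
contact_force: [-0.6, 0.8, -1.5]
gripper_width: 0.319
```

```bash
python3 - <<'E'
from h import *
p,r,s=pose();print(p,s["contact_force"],s["joint_pos"],s["time"])
goto([.6175,.175,.2015])
sc=manip.grab_frame("scene")
tip=p-np.array([0,0,.1465]);print("tip est",tip,proj("scene",tip))
x,y=proj("scene",tip).astype(int);g=cv2.cvtColor(sc,cv2.COLOR_BGR2GRAY);print(g[y-16:y+8:2,x-10:x+10])
E
```

```text
[0.6179 0.1737 0.3315] [-0.6116  0.8253 -1.5273] [ 0.1583  0.0514  1.4368 -0.0004  1.6537  0.5294] 17.4
shift mm [ -1.1519 129.9981  -0.8309]
tip est [0.6179 0.1737 0.185 ] [285.6622 223.4192]
[[ 84  80  76  80  90 101 105 102 105 108 118 121 123 110  85  59  49  46
   45  46]
 [ 77  79  82  83  86  94 104 102 104 109 115 120 123 109  86  56  43  47
   49  59]
 [ 96 100 103 104 106 107 106 102 104 109 116 121 120 122 119 117 120 123
  128 139]
 [100 105 104 105 103 103 102 101 102 106 118 120 122 125 130 141 139 139
  142 147]
 [ 99 103 102 101 104 101 102 112 128 135 121 124 122 123 122 135 140 147
  145 147]
 [103 103 102 103 102 107 132 171 200 188 145 124 127 126 130 136 126 129
  135 156]
 [104 104 104 104 102 106 113 131 146 147 133 125 123 125 141 151 142 135
  133 142]
 [104 101 103 100 103 105 107 116 121 118 123 124 122 132 158 176 164 156
  144 139]
 [104 105 102 101 105 104 102 103 104 108 112 121 136 167 192 209 213 209
  201 185]
 [103 104 103 103 104 103 103 101 102 102 109 151 193 215 213 216 212 210
  210 214]
 [102 105 103 104 102 105 103 100 101 110 143 190 207 215 214 216 213 214
  215 214]
 [105 103 103 104 103 104 105 105 104 116 160 206 215 213 211 215 214 214
  215 215]]
```

>>> {"api": "apply_moves", "payload": {
  "moves": [
    [1,-0.5,10,-1,0,0,0],
    [1,0,15,0,0,0,0],
    [1,0,15,0,0,0,0],
    [1,0,15,0,0,0,0],
    [1,0,15,0,0,0,0],
    [1,0,15,0,0,0,0],
    [1,0,15,0,0,0,0],
    [1,0,15,0,0,0,0],
    [1,0,10,0,0,0,0]
  ]
}}

```text
time: 18.35
tool_pos: [0.6168, 0.1752, 0.2044]
tool_rot: [0.399, -0.4, 0.584, -0.583]
contact_force: [0.1, 0.5, -1.2]
gripper_width: 0.321
```

>>> {"api": "apply_moves", "payload": {
  "moves": [
    [1,0,0,0,0,0,0],
    [1,0,0,0,0,0,0],
    [1,0,0,0,0,0,0],
    [1,0,0,0,0,0,0],
    [1,0,0,0,0,0,0],
    [1,0,0,0,0,0,0],
    [1,0,0,0,0,0,0],
    [1,0,0,0,0,0,0],
    [1,0,0,0,0,0,0],
    [1,0,0,0,0,0,0],
    [1,0,0,0,0,0,0],
    [1,0,0,0,0,0,0],
    [1,0,0,0,0,0,0],
    [1,0,0,0,0,0,0],
    [1,0,0,0,0,0,0],
    [1,0,0,0,0,0,0]
  ]
}}

```text
time: 19.95
tool_pos: [0.6173, 0.1753, 0.2065]
tool_rot: [0.399, -0.399, 0.583, -0.583]
contact_force: [0.2, -0.3, -1.1]
gripper_width: 0.319
```

```bash
python3 - <<'E'
from h import *
sc=manip.grab_frame("scene");cv2.imwrite("pics/dip.png",sc)
p,r,s=pose();tip=p-np.array([0,0,.1465]);print("tip",tip,"stem at rim",proj("scene",tip+[0,0,.032]),"collar",proj("scene",tip+[0,0,.1]),s["contact_force"])
g=cv2.cvtColor(sc,cv2.COLOR_BGR2GRAY);print(g[226:268:2,268:304])
E
```

```text
tip [0.6173 0.1753 0.06  ] stem at rim [286.1151 252.987 ] collar [286.2322 231.936 ] [-0.3012  0.3874 -1.5633]
[[103 100 106 100 102 103  99  99 103 101 102 106 108 106  94  92  94  89
   93  93  93  91  93  95 139 186 208 213 211 206 187 165 149 137 129 132]
 [102  99 102 101 100 105 101 104  98 104 104 126 139 127  97  94  93  92
   92  90  93  89  92  91 103 129 166 205 215 214 211 214 205 188 165 166]
 [104 101 102 101 100 101 104 101 100 100 104 127 146 136 103  91  89  92
   91  94  94  92  90  93 102 112 144 190 212 217 213 212 214 213 194 165]
 [102 103 103 102 101 102  98 100 101 102 101 103 122 141 129 112 102 101
   99 101  99  98 103 104 101 109 147 193 213 215 216 216 215 218 211 197]
 [102 105 101 102 101 103 104  99 101 101 100  97  92  96  98  98 101 106
  104 104 102 104 100 103 120 161 201 215 215 217 214 216 215 216 217 216]
 [102 102 101 100 102 100 102 101 103 100 105  99 102 102  97  96  96  94
   96 100 105 129 158 179 202 212 216 215 216 214 216 215 216 214 215 214]
 [ 98 102 103 101 102 103 105 101 102  98 102 103  97 101 103 100 104 107
  118 122 140 175 20
[... 1441 characters left out ...]
 136 134 131 125 115 114 114
  120 121 120 124 130 130 136 135 136 132 129 138 146 144 130 121 118 118]
 [101 103 111 127 146 178 202 195 164 126  87  66  53  46  41  41  57  87
  115 125 113  95  56  53  75  94 115 134 146 152 145 131 127 119 118 118]
 [101  99 103 116 128 133 139 155 182 199 194 163 127 103  82  63  55  69
   97 112 104  83  72  86 101 121 141 146 144 139 136 129 117 112 115 121]
 [ 98  87  85 108 129 132 132 131 127 131 138 151 159 162 168 175 195 198
  192 183 181 169 152 144 141 138 135 137 135 137 132 126 106  87  97 118]
 [ 89  66  78 107 127 130 130 132 130 132 135 135 135 136 134 136 138 136
  139 137 136 136 137 135 135 137 135 136 136 136 133 124 107  62  73 103]]
```

Stem stands in the middle of the pot (column ~287, passing behind the front rim), held >1.5 s with no contact force. Withdraw and go back.

>>> {"api": "apply_moves", "payload": {
  "moves": [
    [1,0,-10,0,0,0,0],
    [1,0,-15,0,0,0,0],
    [1,0,-15,0,0,0,0],
    [1,0,-15,0,0,0,0],
    [1,0,-15,0,0,0,0],
    [1,0,-15,0,0,0,0],
    [1,0,-15,0,0,0,0],
    [1,0,-15,0,0,0,0],
    [1,0,-10,0,0,0,0],
    [1,0,0,0,0,0,0]
  ]
}}

```text
time: 21.0
tool_pos: [0.6181, 0.1754, 0.3341]
tool_rot: [-0.401, 0.398, -0.583, 0.584]
contact_force: [-0.1, -0.4, -0.3]
gripper_width: 0.322
```

>>> {"api": "apply_moves", "payload": {
  "moves": [
    [1,20,0,1,0,0,0],
    [1,35,0,1,0,0,0],
    [1,35,0,1,0,0,0],
    [1,35,0,1,0,0,0],
    [1,35,0,1,0,0,0],
    [1,35,0,1,0,0,0],
    [1,35,0,1,0,0,0],
    [1,35,0,1,0,0,0],
    [1,35,0,2,0,0,0],
    [1,25,0,2,0,0,0],
    [1,15,0,1,0,0,0],
    [1,0,0,0,0,0,0],
    [1,0,0,0,0,0,0],
    [1,0,0,0,0,0,0]
  ]
}}

```text
time: 22.4
tool_pos: [0.5066, -0.1455, 0.3313]
tool_rot: [0.4, -0.4, 0.583, -0.583]
contact_force: [0.2, -0.2, -1.5]
gripper_width: 0.323
```

```bash
python3 - <<'E'
from h import *
p,r,s=pose();print(p,s["contact_force"],s["time"],s["gripper_width"])
goto([.506,-.1468,.3247],np.radians(-21.2))
E
```

```text
[ 0.5066 -0.1455  0.3313] [ 0.2452 -0.2305 -1.4772] 22.4 0.3230915212908597
shift mm [ 1.4658  6.6192 -0.1067]
turn deg for jaw -0.370 [ 0.0206  0.0655 -0.0258]
turn deg for jaw 2.772 [  -0.0406 -179.9345   -0.0324]
```

>>> {"api": "apply_moves", "payload": {
  "moves": [
    [1,1.5,10,0,0,0,0],
    [1,0,15,0,0,0,0],
    [1,0,15,0,0,0,0],
    [1,0,15,0,0,0,0],
    [1,0,15,0,0,0,0],
    [1,0,15,0,0,0,0],
    [1,0,15,0,0,0,0],
    [1,0,15,0,0,0,0],
    [1,0,15,0,0,0,0],
    [1,0,10,0,0,0,0],
    [1,0,5,0,0,0,0],
    [1,0,0,0,0,0,0],
    [1,0,0,0,0,0,0]
  ]
}}

```text
time: 23.7
tool_pos: [0.5063, -0.148, 0.1871]
tool_rot: [-0.4, 0.399, -0.583, 0.584]
contact_force: [0.6, -0.4, -0.9]
gripper_width: 0.321
```

>>> {"api": "apply_moves", "payload": {
  "moves": [
    [1,0,3,0,0,0,0],
    [1,0,2,0,0,0,0],
    [1,0,2,0,0,0,0],
    [1,0,1,0,0,0,0],
    [1,0,0,0,0,0,0],
    [1,0,0,0,0,0,0]
  ]
}}

```text
time: 24.3
tool_pos: [0.5059, -0.1478, 0.1785]
tool_rot: [-0.399, 0.399, -0.583, 0.583]
contact_force: [0.2, 0.6, -1.1]
gripper_width: 0.319
```

>>> {"api": "apply_moves", "payload": {
  "moves": [
    [1,0,1,0,0,0,0],
    [1,0,1,0,0,0,0],
    [1,0,0.5,0,0,0,0],
    [1,0,0,0,0,0,0],
    [1,0,0,0,0,0,0]
  ]
}}

```text
time: 24.8
tool_pos: [0.506, -0.148, 0.1766]
tool_rot: [-0.399, 0.399, -0.583, 0.584]
contact_force: [-1.7, 0.1, 2.0]
gripper_width: 0.323
```

Seated (force now upward). Release and retreat.

>>> {"api": "apply_moves", "payload": {
  "moves": [
    [0.3,0,0,0,0,0,0],
    [0.2,0,0,0,0,0,0],
    [0,0,0,0,0,0,0],
    [-0.5,0,0,0,0,0,0],
    [-1,0,0,0,0,0,0],
    [-1,0,0,0,0,0,0],
    [-1,0,0,0,0,0,0],
    [-1,0,0,0,0,0,0],
    [-1,0,0,0,0,0,0],
    [-1,0,-10,0,0,0,0],
    [-1,0,-20,0,0,0,0],
    [-1,0,-40,0,0,0,0],
    [-1,0,-40,0,0,0,0],
    [-1,0,-30,0,0,0,0],
    [-1,40,0,0,0,0,0],
    [-1,40,0,0,0,0,0],
    [-1,40,0,0,0,0,0],
    [-1,40,0,0,0,0,0],
    [-1,0,0,0,0,0,0],
    [-1,0,0,0,0,0,0]
  ]
}}

```text
time: 26.8
tool_pos: [0.4478, -0.2975, 0.3166]
tool_rot: [-0.399, 0.399, -0.584, 0.584]
contact_force: [-0.3, -0.3, 0.1]
gripper_width: 1.0
```

```bash
python3 - <<'E'
from h import *
p,r,s=pose();print(p,s["time"])
sc=manip.grab_frame("scene");t=manip.grab_frame("top")
f=lambda im,x,y,w,h,k:cv2.resize(im[y:y+h,x:x+w],None,fx=k,fy=k,interpolation=cv2.INTER_CUBIC)
cv2.imwrite("pics/a9.png",np.hstack([f(sc,215,125,110,150,4),f(t,290,180,85,150,4)]))
E
```

```text
[ 0.4478 -0.2975  0.3166] 26.8
```

View pics/a9.png

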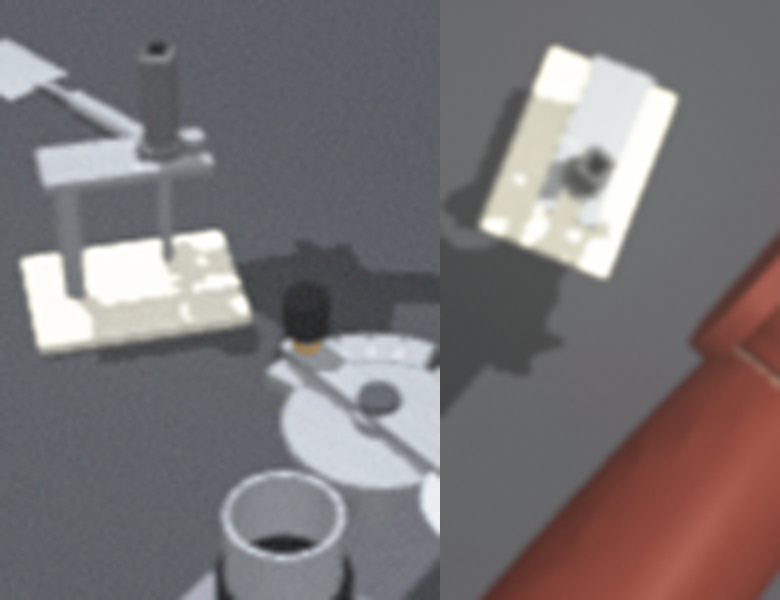

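The probe hangs upright in the fork, with its handle top at about (157,50), as at the start. The cover is open, with the knob home at about (307,300). The gripper is clear of everything, so I'm handing in.

```bash
python3 -c "
from plant import manip
print(manip.job_done())"
```

```text
the job is handed in; nothing more can be done
None
```

The job is done and handed in at about 27 s of the 64 s allowed.

**Cover:** I gripped the knob and lifted the plunger about 14 mm. I then swung the cover about 1.30 rad and lowered the pin into the second notch. The pull stayed at spring level all the way down, and afterwards the knob sat at its home height in the picture, with the cover open.

**Dip:** I lifted the probe straight up out of the fork and held its tip near the pot's centre for 1.6 s. The tip was about 32 mm below the rim and 43 mm above the bottom, and I felt no contact.

**Probe back:** I lowered it into the fork until I felt it seat (about 2 N upward), then released it. The last picture shows it upright in the fork, the cover still open, and the gripper clear. I touched nothing else.

**Checks that disagreed:**
- **Fingertip height:** In the scene camera the fingertips looked about 20 mm higher than the TCP reading and the stated tip distance imply. I set heights relative to the objects instead.
- **Grip width:** It read about 27 mm on both the 30 mm knob and the 24 mm handle. Both were held firmly.
- **Calibration:** The two cameras differed by about 5 mm in y, so I averaged them.

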